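Square check of a cuvette-holder block on a dial gauge

TASK

Set the toppled cuvette-holder block upright, well opening up, on the base plate of the squareness gauge and push it fully home into the corner, flat against the rear rail and the side rail at once, so that the dial's spindle is pressed in. The sprung spindle would push it off again and the dial is read while it is held, so finish while still holding the block firmly against both rails; leave the other things on the bench where they are.

Things in the scene. Friction and masses are not known exactly. Their poses are not given: they have to be found in the camera images.
- block: the workpiece: a plain aluminium cuvette-holder block, 50 x 50 x 75 mm, 0.25 to 0.45 kg. Origin at the centre of its solid 50 x 50 mm foot; its z axis runs from the foot to the top end 75 mm away, which has a 13 mm square well, 50 mm deep. x and y are normal to its side faces; the x faces show a dark slot. It starts lying on a side face on the bench; any side face may go against either rail.
- gauge: the squareness gauge, fixed to the bench: a smooth, oiled grey base plate 200 x 124 mm, its top 20 mm above the bench (x -85 to 115, y -62 to 62 mm in this frame). Origin at bench height, x towards the dial end (roughly away from the robot), y left, z up. It carries two dark stop rails, 14 mm thick and 18 mm high, and behind the rear one a bracket with a dial lying face up, all below 85 mm.
- rear_rail: rear stop rail: its stop face is the plane x = 0 of the gauge frame, from y = -45 to 27 mm (origin and axes as gauge); the block goes against it from -x.
- side_rail: side stop rail: its stop face is the plane y = 35 mm of the gauge frame, from x = -70 to -8 mm (origin and axes as gauge); the block goes against it from -y.
- corner (a point): where the two stop faces would meet, on the plate's top; axes as gauge. The block is home when its foot centre is 25 mm from it in -x and 25 mm in -y, foot on the plate, sides parallel to the rails.
- spindle_tip (a point): round tip of the dial's spindle, which stands 4 mm proud of the rear rail's face when free, 52 mm above the plate, 25 mm in -y from the corner. It bears on the middle of the block's rear face, so no finger can go on that face; fingers on the other faces, above the rails, are clear.
- spindle (a joint): travel of the dial's spindle: 0 free, 0.004 m when the block is home against the rear rail; its spring pushes back with about 0.6 to 1 N. It also turns the dial's needle.
- dish_a: bystander, leave alone: closed petri dish, 60 mm wide, 15 mm high; origin under its centre
- dish_b: bystander, leave alone: closed petri dish, 60 mm wide, 15 mm high; origin under its centre
- marker: bystander, leave alone: felt marker lying on the bench, 144 mm long; origin under its centre
- tape: bystander, leave alone: roll of lab tape, 60 mm wide, 24 mm high; origin under its centre
There are look-alikes about, which are no part of the job. Of the things shaped like the gauge, the grey one is meant. What is shaped like the block but pink is not meant.

How it is judged:
On the way:
1. the block has been brought upright, well end up (angle between block's own z axis and vertical below 0.12 rad), for 0.2 s.
At the end, for the whole second after the job is handed in: The block stands upright on the plate (within 2 deg, foot within 2 mm), square to the rails within 2 deg, each gap under 1.6 mm and over 1 N on each rail, spindle pressed in over 2.5 mm, at rest and still held (over 1 N) by the fingers (angle between block's own z axis and vertical below 0.035 rad and z of block in the frame of corner between -0.002 and 0.002 m and x of block in the frame of corner above -0.0266 m and y of block in the frame of corner between -0.0266 and -0.023 m and (angle between the x axis of block and the x axis of corner, either way round below 0.035 rad or angle between the x axis of block and the y axis of corner, either way round below 0.035 rad) and contact force between block and rear_rail above 1 N and contact force between block and side_rail above 1 N and value of joint spindle above 0.0025 m and contact force between the fingers and block above 1 N and linear speed of block below 0.01 m/s); the arm keeps its last pose, push and grip.
It fails at once if another thing on the bench is moved more than 20 mm (distance of any of dish_a, dish_b, marker, tape from where it was at the start of the episode above 0.02 m).
It also fails if it takes over 58 s, if anything falls off the work surface, if the arm or the gripper's body presses on something with over 40 N, if the wrist force passes 120 N, or if a joint passes its speed limit or range.

ROBOT

A 6-joint arm with a two-finger parallel gripper is mounted at the origin on a cart in front of the work surface, level with it; the furniture and walls round the work are solid. World frame = base frame: x ahead of the robot, y to its left, z up, the work surface at z = 0. Lengths are in m, angles in rad, forces in N, time in s.
With the tool pointing down it reaches from about 0.25 to 0.775 m from the base axis. Payload 8.9 kg.
Tool frame: the origin (TCP) lies between the finger pads; the fingertips stand 19 mm ahead of it and the grasp point (between the pads) is the TCP; z points along the fingers, y is the direction in which the jaws open and shut (so a half turn about z gives the same grasp; the last joint's range is limited). The gripper opens to 85 mm and grips with 20 to 120 N. Pads are 22 mm wide; open, the fingers measure 114 mm over their backs; the gripper's body (76 mm by 85 mm) begins 54 mm behind the grasp point. The pads swing forward as they close: fully open they stand 13 mm farther back than shut.
Start: joints at [0.978, 0.291, -0.153, 1.127, 0, 1.431], TCP at [0.23, 0.472, 0.25] pointing down, gripper open.
Joint ranges: [-2.52, 2.52], [-0.91, 1.74], [-1.3, 1.37], [-1.96, 2.02], [-1.52, 1.47], [-3.14, 3.14]. Speed limits (rad/s): [2.22, 2.22, 2.79, 3.14, 3.14, 3.14].

INTERFACE

Orientations are given as a rotation vector (axis times angle).
In Python, from bench import env gives the robot as it stands.
- The arm moves only by the shell command python3 -m creep 'ROWS' [FORCE]. ROWS is JSON, a list that holds one entry, the list of rows, each a list of 5 numbers: the finger opening in mm, from 0 to 85.4, then the shift along the tool's x, y, z in mm, then the turn about the tool's z in rad. In form: [[[gripper, dx, dy, dz, turn], ...]]. A call has 1 to 5 rows; each row is the pose to reach, as a shift and turn from the pose commanded when the call began, along the tool's axes at that moment; what a row does not reach only later rows make up. A row lasts 1/12 s, in which the tool goes at most 41.7 mm and 7.16 degrees, less where a joint would pass 70% of its speed; a pose out of reach is approached as far as the arm can. A call with a gripper value outside its range is refused whole. The fingers move at their own pace and stop on an object; FORCE is the grip in N (left out, the last holds). Time passes only in rows, so rows that repeat a pose let the fingers close. It gives the time, the measured TCP pose, the force and the opening at its end, in the units of the state.
- env.observe(): the state, without advancing time (a new reading comes with each control period).
- env.grab_frame(name): name is "side" or "top"; returns the picture (420x560x3 uint8, red, green, blue); there is no depth.
- env.camera_info(name): a dict with "mtx" (3x3 intrinsics, pixels), "D" ([k1, k2, p1, p2, k3] as OpenCV has them; the pictures are not rectified), "R" (3x3) and "t" (3): a world point X has camera coordinates R X + t. Camera axes: x right, y down, z forward; pixel columns grow to the right and rows downward; lengths in m; the calibration is good to about 2 mm. A picture is of the moment at which its call begins. camera_info takes no time and is no camera call.
- env.close_job(): hands the job in, once; it reports no verdict.
The state is a dict: "clock": time; "joints": joint angles; "joint_vel": joint speeds; "tau": joint torques, N m; "eef_pos": TCP position; "ee_rot": TCP orientation; "contact_force": force on the tool from outside, world axes, zero at the start; "wrist_torque": the same for the moment, N m; "grip_width": finger opening in m.
Only numpy, scipy, OpenCV 4.12 (cv2) and the standard library are available. Lean on these libraries where they do the work, as an engineer would, in place of code of your own. Each camera call takes 0.05 s, during which the arm holds its last target.

## Working session

There is one attempt and no reset: what is moved stays moved. The work goes in short steps, Python scripts to look and compute and a shell command to move; the robot and the scene stay as the last step left them, time stands still between calls to the robot, and variables do not carry over. Pictures are saved under pics/ and viewed, and the job is handed in when it is done.

```bash
ls; mkdir -p pics; python3 - <<'E'
from bench import env
import cv2
s=env.observe(); print({k:s[k] for k in s})
for n in("side","top"):
    f=env.grab_frame(n); cv2.imwrite(f"pics/{n}0.png",f[:,:,::-1]); c=env.camera_info(n); print(n,c)
E
```

```text
pics
{'clock': 0.0, 'joints': array([ 9.77711185e-01,  2.91293438e-01, -1.54116590e-01,  1.12666164e+00,
       -6.34143993e-06,  1.43149930e+00]), 'joint_vel': array([-1.29179848e-03,  2.43631570e-03,  1.63949821e-04, -6.06629146e-05,
        1.11803279e-04, -6.18784825e-04]), 'tau': array([ 1.29590499e-03, -5.37147331e+01,  3.31367326e+01,  1.62446732e-02,
       -1.82675285e-04,  8.64383424e-06]), 'eef_pos': array([0.22992059, 0.4715379 , 0.24972907]), 'ee_rot': array([-7.06606894e-01, -3.06063323e+00,  1.87378247e-03]), 'contact_force': array([-0.33930401, -0.22542849, -0.30043361]), 'wrist_torque': array([ 0.04781118, -0.0684087 , -0.0254447 ]), 'grip_width': 0.08509319405628521}
side {'mtx': array([[413.94365158,   0.        , 275.5548863 ],
       [  0.        , 413.94365158, 204.67825162],
       [  0.        ,   0.        ,   1.        ]]), 'D': array([-0.05275157,  0.        ,  0.        ,  0.        ,  0.        ]), 'R': array([[-0.97199802, -0.23489463, -0.00666071],
       [-0.09657663,  0.42515501, -0.89995343],
       [ 0.21422606, -0.87410968, -0.43593516]]), 't': array([0.60799044, 0.02521555, 1.21429938])}
top {'mtx': array([[496.83226334,   0.        , 275.24154518],
       [  0.        , 496.83226334, 206.24437625],
       [  0.        ,   0.        ,   1.        ]]), 'D': array([0.04223148, 0.        , 0.        , 0.        , 0.        ]), 'R': array([[ 0.02255273, -0.99973935, -0.00355006],
       [-0.98150315, -0.02146581, -0.19023877],
       [ 0.19011298,  0.0077748 , -0.98173143]]), 't': array([0.21642617, 0.54752455, 1.40415784])}
```

View pics/top0.png

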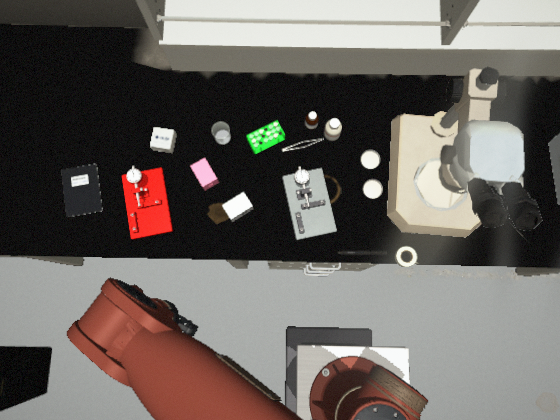

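View pics/side0.png

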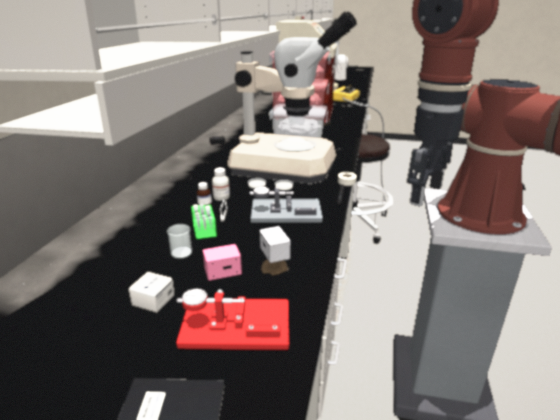

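The top view shows the grey gauge at about (310,203), a red gauge at (147,203), a pink block at (204,173), a pale block at (237,207) and a white box at (163,139). The dishes are at (370,160) and (372,189), and the tape is at (406,256). I'll enlarge the candidates.

```bash
python3 - <<'E'
import cv2,numpy as np
t=cv2.imread("pics/top0.png");s=cv2.imread("pics/side0.png")
a=cv2.resize(t[150:245,200:345],None,fx=5,fy=5,interpolation=cv2.INTER_CUBIC);cv2.imwrite("pics/ct0.png",a)
b=cv2.resize(s[175:315,120:330],None,fx=3.7,fy=3.7,interpolation=cv2.INTER_CUBIC);cv2.imwrite("pics/cs0.png",b)
E
```

```text
(no output)
```

View pics/ct0.png

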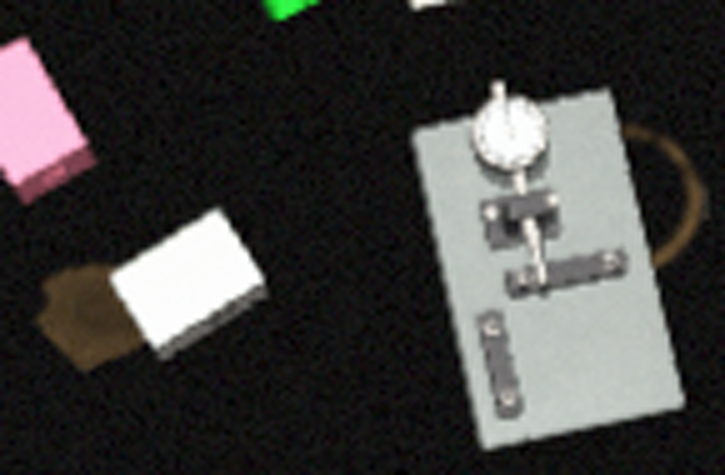

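View pics/cs0.png

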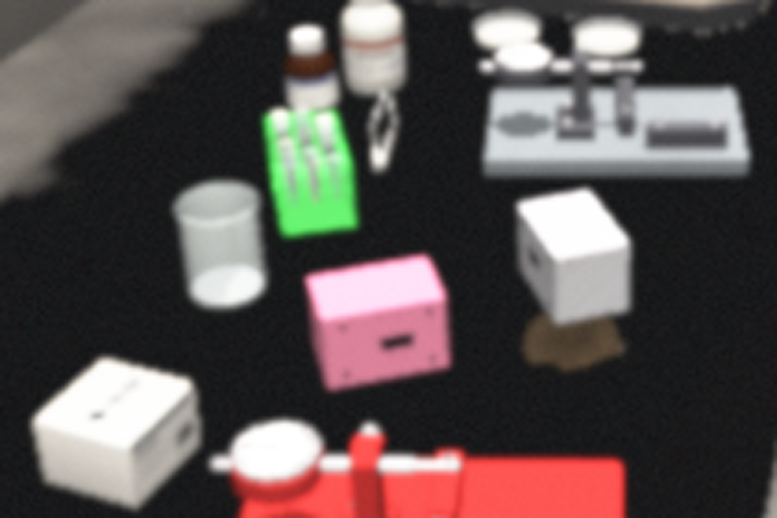

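```bash
cat > h.py <<'E'
import cv2,numpy as np
from bench import env
from scipy.spatial.transform import Rotation as Ro
def ray(n,p,z):
    c=env.camera_info(n); q=cv2.undistortPoints(np.array(p,float).reshape(-1,1,2),c["mtx"],c["D"]).reshape(-1,2)
    R=c["R"];t=c["t"];C=-R.T@t; d=np.c_[q,np.ones(len(q))]@R
    return C+d*((z-C[2])/d[:,2])[:,None]
def proj(n,P):
    c=env.camera_info(n); return cv2.projectPoints(np.array(P,float).reshape(-1,3),cv2.Rodrigues(c["R"])[0],c["t"],c["mtx"],c["D"])[0].reshape(-1,2)
def rect(m,box=True):
    cs=cv2.findContours(m.astype(np.uint8),cv2.RETR_EXTERNAL,cv2.CHAIN_APPROX_NONE)[0]
    c=max(cs,key=cv2.contourArea); return cv2.boxPoints(cv2.minAreaRect(c)),c
E
python3 - <<'E'
from h import *
t=cv2.imread("pics/top0.png")
m=np.zeros(t.shape[:2],bool); m[185:230,215:262]=t[185:230,215:262].min(2)>185
b,c=rect(m); print("block px",b); W=ray("top",b,.05); print(W)
for i in range(4): print(np.linalg.norm(W[i]-W[i-1]), np.degrees(np.arctan2(*(W[i]-W[i-1])[1::-1])))
print("centre",W.mean(0))
g=t.astype(int)
m=np.zeros(t.shape[:2],bool); m[160:245,275:345]=((g[...,0]>90)&(g.max(2)-g.min(2)<40))[160:245,275:345]
m=cv2.morphologyEx(m.astype(np.uint8),cv2.MORPH_OPEN,np.ones((5,5)))
b,c=rect(m); print("gauge px",b); W=ray("top",b,.02); print(W)
for i in range(4): print(np.linalg.norm(W[i]-W[i-1]), np.degrees(np.arctan2(*(W[i]-W[i-1])[1::-1])))
print("centre",W.mean(0))
s=env.observe(); print(Ro.from_rotvec(s["ee_rot"]).as_matrix().round(3))
E
```

```text
block px [[221.47192 204.95506]
 [243.13486 191.41573]
 [251.95508 205.52809]
 [230.29214 219.06743]]
[[0.54355665 0.38669146 0.05      ]
 [0.58571528 0.3244498  0.05      ]
 [0.54380059 0.29704977 0.05      ]
 [0.50209582 0.35910138 0.05      ]]
0.049801739110358366 33.64175185933
0.07517562678643419 -55.888729310405814
0.050075971319045225 -146.82697679665202
0.07476423181746394 123.90497543686575
centre [0.54379209 0.3418231  0.05      ]
gauge px [[280.78116 172.88812]
 [321.3881  163.71881]
 [336.5455  230.84454]
 [295.93857 240.01385]]
[[0.65256538 0.21429236 0.02      ]
 [0.68402556 0.09115921 0.02      ]
 [0.47858068 0.04519018 0.02      ]
 [0.44850704 0.16524774 0.02      ]]
0.20986943769784525 13.514479992990061
0.12708860913336809 -75.66770289670227
0.21052493857215332 -167.38760677672903
0.1237668831265544 104.06285207587993
centre [0.56591966 0.12897237 0.02      ]
[[-0.899  0.438 -0.001]
 [ 0.438  0.899 -0.001]
 [ 0.    -0.001 -1.   ]]
```

```bash
python3 - <<'E'
from h import *
t=cv2.imread("pics/top0.png");s=cv2.imread("pics/side0.png")
g=cv2.cvtColor(t,cv2.COLOR_BGR2GRAY)
# edge line fits of the plate: sample gradient maxima along normals
b=np.array([[280.8,172.9],[321.4,163.7],[336.5,230.8],[295.9,240.0]])
L=[]
for i in range(4):
    p,q=b[i],b[(i+1)%4]; u=(q-p)/np.linalg.norm(q-p); n=np.array([u[1],-u[0]])
    pts=[]
    for f in np.linspace(.1,.9,25):
        c=p+f*(q-p); o=np.arange(-4,4.01,.25); X=(c+o[:,None]*n).astype(np.float32)
        v=cv2.remap(g,X[:,0].reshape(1,-1),X[:,1].reshape(1,-1),cv2.INTER_LINEAR)[0].astype(float)
        v=cv2.GaussianBlur(v.reshape(1,-1),(0,0),2)[0]
        k=np.argmax(np.abs(np.diff(v))); pts.append(X[k])
    P=ray("top",pts,.02)[:,:2]
    l=cv2.fitLine(P.astype(np.float32),cv2.DIST_HUBER,0,.002,.001).ravel(); L.append(l); print(i,np.degrees(np.arctan2(l[1],l[0])),l[2:])
def X(a,b):
    k=np.linalg.solve(np.c_[a[:2],-b[:2]],b[2:]-a[2:]); return a[2:]+k[0]*a[:2]
C=[X(L[i-1],L[i]) for i in range(4)]; print(np.round(C,4)); print([np.linalg.norm(C[i]-C[i-1]).round(4) for i in range(4)])
# rail masks
W=ray("side",[[0,0]],0)
# block check in side view
ax=np.array([.5577,-.83]);ax/=np.linalg.norm(ax);pe=np.array([-ax[1],ax[0]]);c=np.array([.5438,.3418])
for z in(0.,.05):
  print(z,proj("side",[[*(c+a*.0375*ax+e*.025*pe),z] for a in(-1,1) for e in(1,-1)]).round(0).tolist())
cv2.imwrite("pics/cs1.png",cv2.resize(s[215:275,245:305],None,fx=10,fy=10,interpolation=cv2.INTER_CUBIC))
cv2.imwrite("pics/ct1.png",cv2.resize(t[160:245,275:345],None,fx=7,fy=7,interpolation=cv2.INTER_CUBIC))
E
```

```text
0 -76.12256 [0.6615058 0.1420311]
1 13.395645 [0.5745487  0.06790999]
2 -76.65087 [0.46346936 0.10960845]
3 13.465527 [0.5559691  0.18970224]
[[0.6445 0.2109]
 [0.674  0.0916]
 [0.4788 0.0451]
 [0.4505 0.1644]]
[np.float32(0.1995), np.float32(0.1229), np.float32(0.2007), np.float32(0.1227)]
0.0 [[271.0, 262.0], [290.0, 258.0], [261.0, 246.0], [279.0, 243.0]]
0.05 [[271.0, 244.0], [290.0, 240.0], [260.0, 229.0], [279.0, 226.0]]
```

View pics/cs1.png

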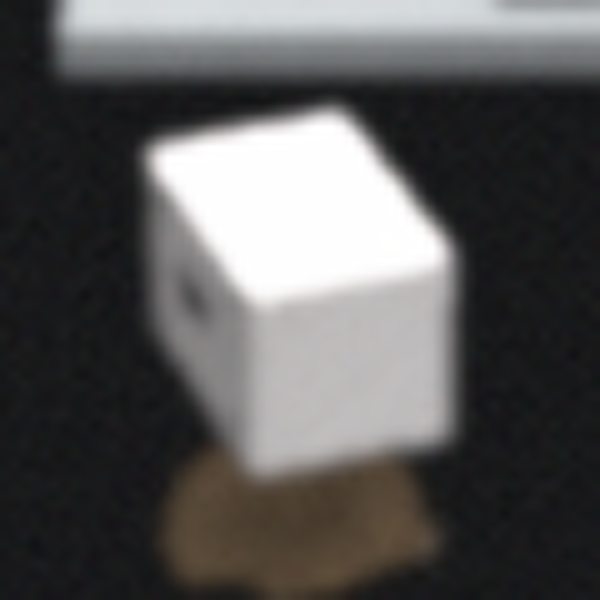

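View pics/ct1.png

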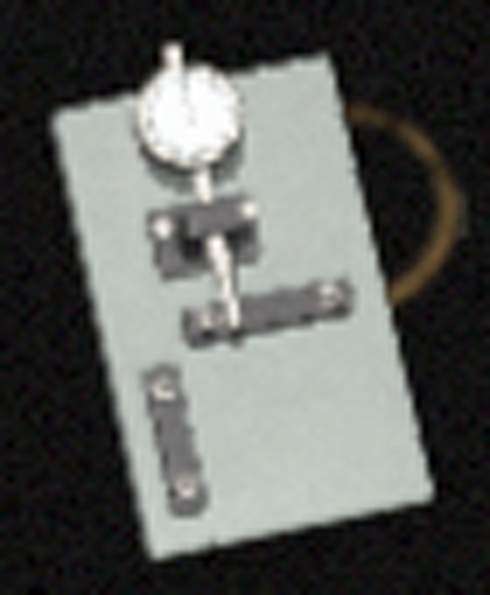

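Choosing the block: the pale one at top (237,207) / side (275,243) measures 50x75 mm, with a slot on its long side face and a plain square foot facing the side camera. The pink one at (204,173) is excluded, and the white box at (163,139) is a different shape. The crop confirms this choice. The grey gauge at (310,203) is the target gauge, and the red one is excluded. The well end of the block therefore points to (+x, -y).

I'll move above the well half, with the jaws across the block.

```bash
python3 -m creep '[[[85,-176,7,0,0.529],[85,-176,7,0,0.529],[85,-176,7,0,0.529],[85,-176,7,0,0.529],[85,-176,7,0,0.529]]]' 40
cat > where.py <<'E'
from h import *
import sys
s=env.observe(); M=Ro.from_rotvec(s["ee_rot"]).as_matrix()
print("t",round(s["clock"],2),"pos",s["eef_pos"].round(4),"yaw y deg",np.degrees(np.arctan2(M[1,1],M[0,1])).round(2),"F",s["contact_force"].round(1),"w",s["grip_width"].round(4),"tilt",M[:,2].round(3))
if len(sys.argv)>3:
    d=np.array([float(a) for a in sys.argv[1:4]])-s["eef_pos"]; print("tool shift mm",(M.T@d*1000).round(1))
E
python3 where.py .5518 .3297 .1
```

```text
clock: 0.52
eef_pos: [0.3961, 0.3986, 0.2498]
ee_rot: [1.497, 2.76, -0.0]
contact_force: [-1.2, 0.4, -0.4]
grip_width: 0.0848Traceback (most recent call last):
  File "where.py", line 4, in <module>
    print("t",round(s["clock"],2),"pos",s["eef_pos"].round(4),"yaw y deg",np.degrees(np.arctan2(M[1,1],M[0,1])).round(2),"F",s["contact_force"].round(1),"w",s["grip_width"].round(4),"tilt",M[:,2].round(3))
                                                                                                                                                             ^^^^^^^^^^^^^^^^^^^^^
AttributeError: 'float' object has no attribute 'round'
```

```bash
sed -i 's/s\["grip_width"\].round(4)/round(s["grip_width"],4)/' where.py; python3 where.py .5518 .3297 .1
```

```text
t 0.52 pos [0.3961 0.3986 0.2498] yaw y deg 33.06 F [-1.2  0.4 -0.4] w 0.0848 tilt [ 0.002 -0.001 -1.   ]
tool shift mm [-142.4   92.8  150.1]
```

```bash
python3 -m creep '[[[85,-140,92,40,0],[85,-142,93,100,-0.01],[85,-142,93,150,-0.01],[85,-142,93,150,-0.01],[85,-142,93,150,-0.01]]]'; python3 where.py .5518 .3297 .025; python3 - <<'E'
from h import *
for n in("side","top"):
    f=env.grab_frame(n); cv2.imwrite(f"pics/{n}1.png",f[:,:,::-1])
t=cv2.imread("pics/top1.png")[150:245,200:300];s=cv2.imread("pics/side1.png")[180:275,230:330]
cv2.imwrite("pics/c1.png",cv2.resize(np.hstack([t,s]),None,fx=4,fy=4,interpolation=cv2.INTER_CUBIC))
E
```

```text
clock: 0.93
eef_pos: [0.5338, 0.3399, 0.1183]
ee_rot: [-1.468, -2.777, -0.0]
contact_force: [0.5, 0.2, 1.0]
grip_width: 0.0848
t 0.93 pos [0.5338 0.3399 0.1183] yaw y deg 34.27 F [0.5 0.2 1. ] w 0.0848 tilt [-0.  0. -1.]
tool shift mm [-18.6   9.1  93.3]
```

View pics/c1.png

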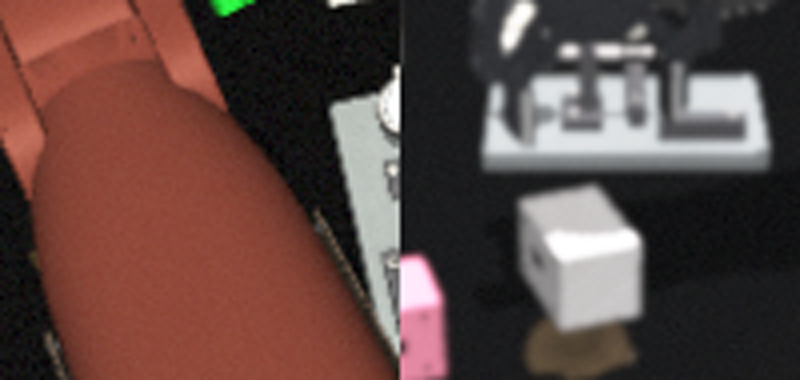

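The arm covers the block in the top view. The side view still shows the block at about (275,243), with the fingers above and beyond it. I'll settle over the grasp point before going down.

```bash
python3 -m creep '[[[85,0,0,0,0],[85,0,0,0,0]]]'; python3 where.py .5518 .3297 .025
```

```text
clock: 1.2
eef_pos: [0.5325, 0.3411, 0.1204]
ee_rot: [-1.468, -2.777, -0.0]
contact_force: [-0.5, 0.2, 1.1]
grip_width: 0.0851
t 1.2 pos [0.5325 0.3411 0.1204] yaw y deg 34.28 F [-0.5  0.2  1.1] w 0.0851 tilt [-0.  0. -1.]
tool shift mm [-20.3   9.5  95.4]
```

```bash
python3 -m creep '[[[85,-20,9.5,10,0.01],[85,-20,9.5,40,0.01],[85,-20,9.5,75,0.01],[85,-20,9.5,95,0.01],[85,-20,9.5,95,0.01]]]'; python3 -m creep '[[[85,0,0,0,0],[85,0,0,0,0]]]';python3 where.py .5518 .3297 .025;  python3 - <<'E'
from h import *
f=env.grab_frame("side")[:,:,::-1]; cv2.imwrite("pics/side2.png",f)
cv2.imwrite("pics/c2.png",cv2.resize(f[180:275,230:330],None,fx=6,fy=6,interpolation=cv2.INTER_CUBIC))
E
```

```text
clock: 1.62
eef_pos: [0.549, 0.3294, 0.0224]
ee_rot: [-1.479, -2.768, 0.006]
contact_force: [-0.3, -0.0, -0.4]
grip_width: 0.0853
clock: 1.78
eef_pos: [0.5529, 0.3308, 0.0275]
ee_rot: [1.48, 2.769, 0.004]
contact_force: [-0.3, -0.4, 0.0]
grip_width: 0.0852
t 1.78 pos [0.5529 0.3308 0.0275] yaw y deg 33.75 F [-0.3 -0.4  0. ] w 0.0852 tilt [ 0.003  0.001 -1.   ]
tool shift mm [-0.3 -1.6  2.5]
```

View pics/c2.png

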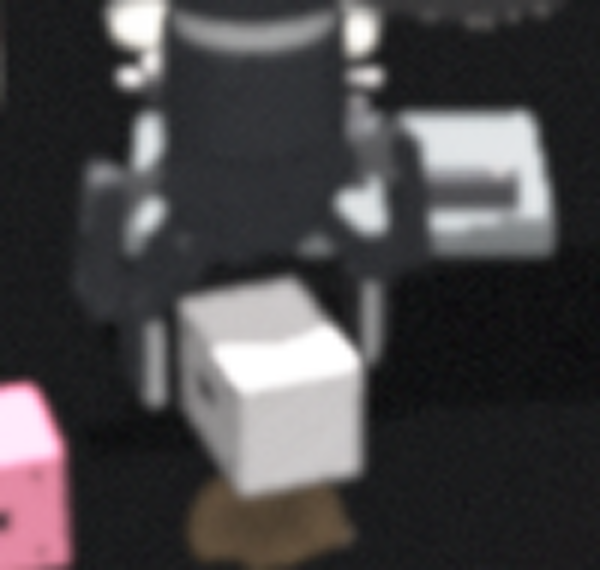

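The fingers straddle the well half of the block. I'll close on it lightly.

```bash
python3 -m creep '[[[46,0,-1,2,0],[46,0,-1,2,0],[46,0,-1,2,0],[46,0,-1,2,0],[46,0,-1,2,0]]]' 22;  python3 -m creep '[[[46,0,0,0,0],[46,0,0,0,0],[46,0,0,0,0]]]'; python3 where.py
```

```text
clock: 2.25
eef_pos: [0.552, 0.3294, 0.0241]
ee_rot: [1.482, 2.769, 0.003]
contact_force: [-0.2, 0.2, 6.8]
grip_width: 0.0497
clock: 2.5
eef_pos: [0.552, 0.3295, 0.0241]
ee_rot: [1.482, 2.769, 0.003]
contact_force: [-0.7, 0.6, 6.5]
grip_width: 0.05
t 2.5 pos [0.552  0.3295 0.0241] yaw y deg 33.69 F [-0.7  0.6  6.5] w 0.05 tilt [ 0.002  0.001 -1.   ]
```

Gripped at 50 mm. I'll lift slightly along the pivot arc and see whether the foot stays down and the block turns in the pads.

```bash
python3 -m creep '[[[46,1,0,-3,0],[46,3,0,-6,0],[46,6,0,-9,0],[46,8,0,-12,0],[46,8,0,-13,0]]]' 20;  python3 -m creep '[[[46,0,0,0,0],[46,0,0,0,0],[46,0,0,0,0]]]'; python3 where.py;  cat > look.py <<'E'
from h import *
import sys
n,k=sys.argv[1:3]; x,y,w,h,f=[int(a) for a in sys.argv[3:8]]
I=env.grab_frame(n)[:,:,::-1]; cv2.imwrite(f"pics/full{k}.png",I)
cv2.imwrite(f"pics/c{k}.png",cv2.resize(I[y:y+h,x:x+w],None,fx=f,fy=f,interpolation=cv2.INTER_CUBIC))
E
python3 look.py side 3 230 180 100 95 6
```

```text
clock: 2.92
eef_pos: [0.5463, 0.3361, 0.0363]
ee_rot: [-1.482, -2.77, -0.0]
contact_force: [0.3, 0.7, -5.4]
grip_width: 0.0501
clock: 3.17
eef_pos: [0.5466, 0.3355, 0.0357]
ee_rot: [-1.482, -2.77, 0.001]
contact_force: [0.0, 0.3, -4.7]
grip_width: 0.0497
t 3.17 pos [0.5466 0.3355 0.0357] yaw y deg 33.69 F [ 0.   0.3 -4.7] w 0.0497 tilt [-0. -0. -1.]
```

View pics/c3.png

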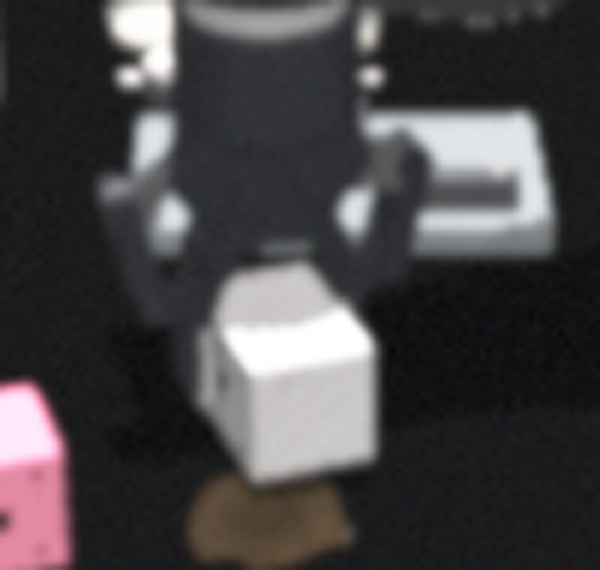

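The block lifted flat: the load is 4.7 N and there was no turn in the pads. I'll set it back down and regrip nearer the well end, where the weight has more leverage.

```bash
python3 -m creep '[[[46,0,0,4,0],[46,0,0,8,0],[46,0,0,11,0],[46,0,0,12,0],[70,0,0,12,0]]]' 20;  python3 -m creep '[[[75,0,0,0,0],[75,0,0,0,0],[75,-5,0,0,0],[75,-16,0,0,0],[75,-16,0,0,0]]]';python3 -m creep '[[[75,0,0,0,0],[46,0,0,0,0],[46,0,0,0,0],[46,0,0,0,0],[46,0,0,0,0]]]'; python3 where.py
```

```text
clock: 3.63
eef_pos: [0.5468, 0.3356, 0.024]
ee_rot: [1.482, 2.77, 0.0]
contact_force: [-0.3, -0.3, -0.0]
grip_width: 0.0605
clock: 4.05
eef_pos: [0.5569, 0.3207, 0.024]
ee_rot: [1.484, 2.768, 0.0]
contact_force: [0.5, -0.5, 0.3]
grip_width: 0.0751
clock: 4.47
eef_pos: [0.5555, 0.3223, 0.024]
ee_rot: [1.482, 2.77, -0.0]
contact_force: [0.5, -1.4, 0.7]
grip_width: 0.0497
t 4.47 pos [0.5555 0.3223 0.024 ] yaw y deg 33.69 F [ 0.5 -1.4  0.7] w 0.0497 tilt [ 0. -0. -1.]
```

```bash
python3 -m creep '[[[46,2,0,-5,0],[46,5,0,-11,0],[46,9,0,-17,0],[46,12,0,-22,0],[46,12,0,-22,0]]]' 20;  python3 -m creep '[[[46,0,0,0,0],[46,0,0,0,0],[46,0,0,0,0]]]'; python3 where.py;python3 look.py side 4 230 180 100 95 6
```

```text
clock: 4.88
eef_pos: [0.549, 0.3335, 0.0474]
ee_rot: [1.481, 2.77, 0.003]
contact_force: [-0.6, 0.5, -4.3]
grip_width: 0.0499
clock: 5.13
eef_pos: [0.5487, 0.3321, 0.0456]
ee_rot: [-1.482, -2.77, 0.001]
contact_force: [-0.0, -0.1, -4.6]
grip_width: 0.0499
t 5.13 pos [0.5487 0.3321 0.0456] yaw y deg 33.69 F [-0.  -0.1 -4.6] w 0.0499 tilt [-0. -0. -1.]
```

View pics/c4.png

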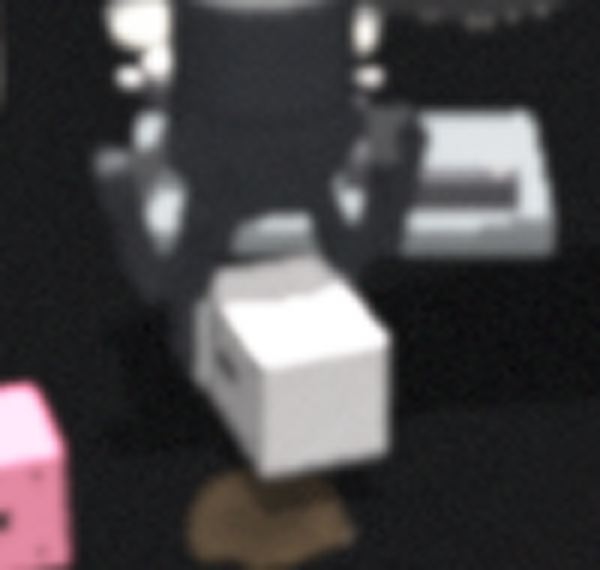

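It lifted flat again. I'll ease the commanded opening in small steps so that the block can turn under its own weight.

```bash
python3 -m creep '[[[49.6,0,0,0,0],[49.6,0,0,0,0]]]';python3 -m creep '[[[49.9,0,0,0,0],[49.9,0,0,0,0]]]';python3 -m creep '[[[50.1,0,0,0,0],[50.1,0,0,0,0]]]';python3 look.py side 5 230 180 100 95 6
```

```text
clock: 5.35
eef_pos: [0.5488, 0.3322, 0.0457]
ee_rot: [-1.483, -2.77, 0.0]
contact_force: [0.2, -0.2, -4.8]
grip_width: 0.05
clock: 5.52
eef_pos: [0.5489, 0.3323, 0.046]
ee_rot: [-1.482, -2.77, -0.0]
contact_force: [0.1, 0.2, -1.3]
grip_width: 0.0496
clock: 5.68
eef_pos: [0.5492, 0.3324, 0.0464]
ee_rot: [1.482, 2.769, 0.001]
contact_force: [-0.8, -1.8, -0.5]
grip_width: 0.0502
```

View pics/c5.png

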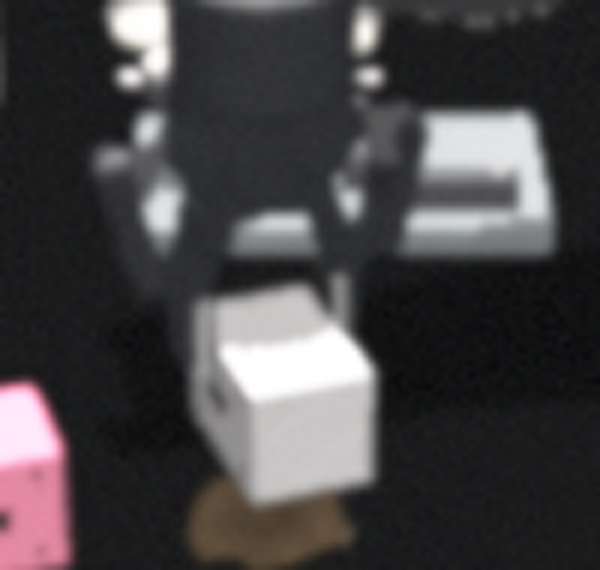

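Loosening let the block drop back flat: the foot's lower edge is at crop (258,503)–(375,485), its flat position. It began to slip at a commanded 49.9 mm. I'll regrip with light pressure (49.8) and lift along the arc so the foot stays on the bench.

```bash
python3 -m creep '[[[60,0,0,0,0],[60,0,0,8,0],[60,0,0,18,0],[60,0,0,22,0],[60,0,0,22,0]]]';python3 -m creep '[[[48,0,0,0,0],[48,0,0,0,0],[48,0,0,0,0],[49.8,0,0,0,0],[49.8,0,0,0,0]]]';python3 where.py; python3 -m creep '[[[49.8,1,0,-4,0],[49.8,3,0,-8,0],[49.8,6,0,-13,0],[49.8,9,0,-18,0],[49.8,9,0,-18,0]]]'; python3 look.py side 6 230 180 100 95 6
```

```text
clock: 6.15
eef_pos: [0.5477, 0.3318, 0.022]
ee_rot: [-1.482, -2.768, 0.004]
contact_force: [-0.3, -0.6, 0.1]
grip_width: 0.0602
clock: 6.57
eef_pos: [0.5487, 0.3322, 0.0238]
ee_rot: [-1.482, -2.77, 0.001]
contact_force: [-0.7, 0.2, -4.5]
grip_width: 0.0499
t 6.57 pos [0.5487 0.3322 0.0238] yaw y deg 33.69 F [-0.7  0.2 -4.5] w 0.0499 tilt [-0. -0. -1.]
clock: 6.98
eef_pos: [0.5442, 0.3409, 0.0435]
ee_rot: [1.481, 2.77, 0.003]
contact_force: [-0.7, -0.8, -4.0]
grip_width: 0.0499
```

View pics/c6.png

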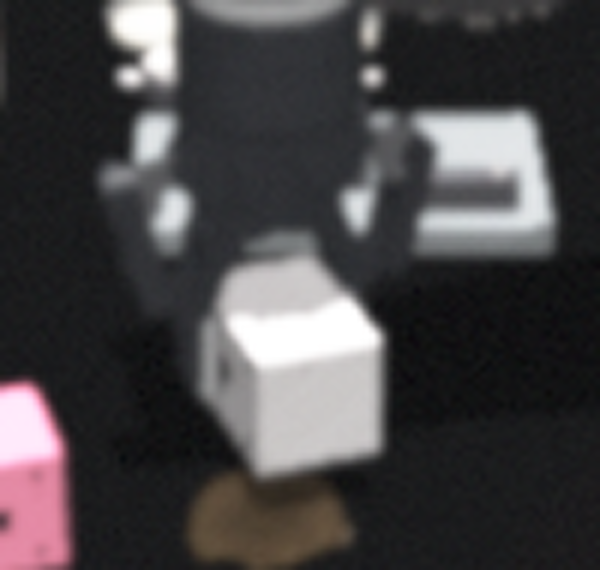

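```bash
for g in 1; do python3 -m creep '[[[49.84,0,0,0,0],[49.84,0,0,0,0],[49.84,0,0,0,0]]]'; python3 -m creep '[[[49.87,0,0,0,0],[49.87,0,0,0,0]]]';done; python3 look.py side 7 230 180 100 95 6
```

```text
clock: 7.28
eef_pos: [0.5438, 0.3397, 0.0417]
ee_rot: [-1.482, -2.77, 0.001]
contact_force: [0.8, 0.6, -3.9]
grip_width: 0.0499
clock: 7.45
eef_pos: [0.5438, 0.3397, 0.0417]
ee_rot: [-1.482, -2.77, 0.0]
contact_force: [-0.4, 0.6, -3.8]
grip_width: 0.05
```

View pics/c7.png

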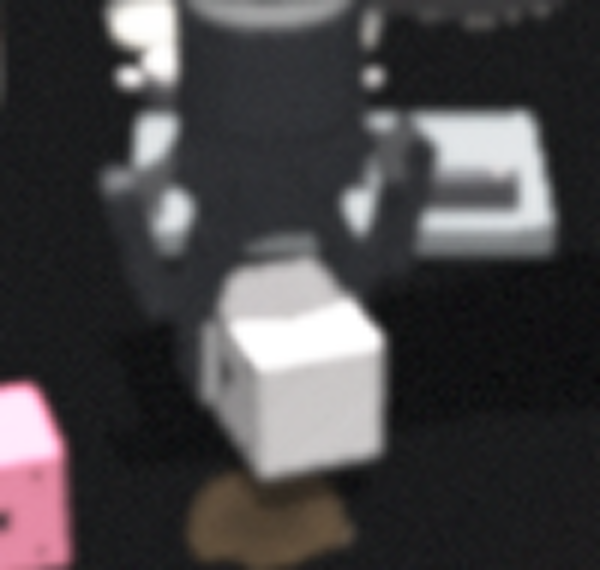

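```bash
python3 -m creep '[[[49.90,0,0,0,0],[49.90,0,0,0,0],[49.9,0,0,0,0]]]'; python3 look.py side 8 230 180 100 95 6
```

```text
clock: 7.75
eef_pos: [0.5439, 0.3398, 0.0419]
ee_rot: [1.482, 2.77, -0.0]
contact_force: [0.3, 0.4, -4.7]
grip_width: 0.0496
```

View pics/c8.png

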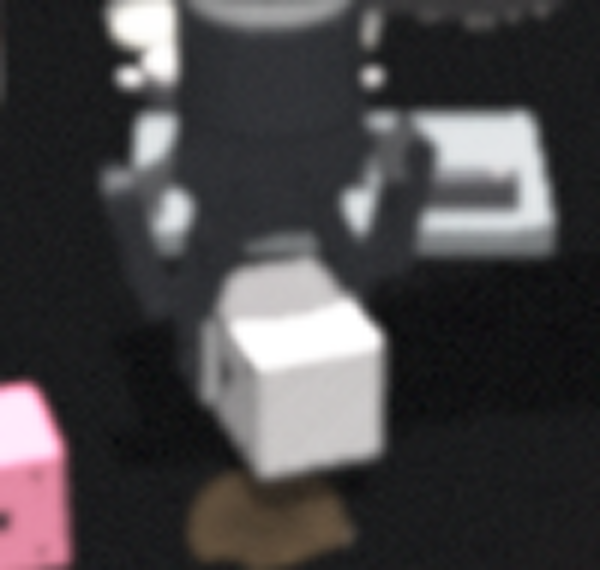

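```bash
python3 -m creep '[[[49.93,0,0,0,0],[49.93,0,0,0,0],[49.93,0,0,0,0]]]'; python3 look.py side 9 230 180 100 95 6;  python3 -m creep '[[[49.96,0,0,0,0],[49.96,0,0,0,0],[49.96,0,0,0,0]]]'; python3 look.py side 10 230 180 100 95 6; python3 -c "
import cv2,numpy as np
cv2.imwrite('pics/pp.png',cv2.resize(np.hstack([cv2.imread('pics/c9.png'),cv2.imread('pics/c10.png')]),(800,380)))"
```

```text
clock: 8.05
eef_pos: [0.5439, 0.3399, 0.042]
ee_rot: [-1.482, -2.77, -0.0]
contact_force: [-0.9, -0.1, -2.9]
grip_width: 0.0498
clock: 8.35
eef_pos: [0.5439, 0.3399, 0.042]
ee_rot: [-1.482, -2.77, -0.0]
contact_force: [-0.2, -0.0, -2.6]
grip_width: 0.0499
```

View pics/pp.png

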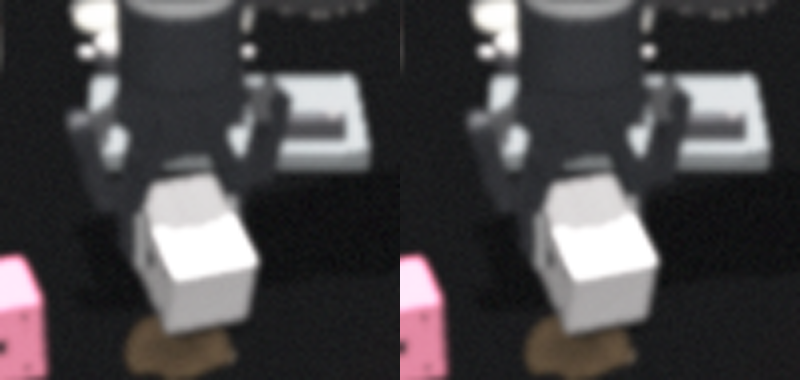

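At 49.93 mm it turned: the foot edge is on the bench and the load has fallen to half (2.6 N). I'll continue along the arc with this light grip.

```bash
python3 -m creep '[[[49.95,2,0,-3,0],[49.95,5,0,-6,0],[49.95,8,0,-9,0],[49.95,10,0,-11,0],[49.95,12,0,-13,0]]]'; python3 -m creep '[[[49.95,3,0,-2,0],[49.95,6,0,-4,0],[49.95,9,0,-6,0],[49.95,12,0,-8,0],[49.95,16,0,-10,0]]]';python3 where.py; python3 look.py side 11 230 180 100 95 6
```

```text
clock: 8.82
eef_pos: [0.5371, 0.3501, 0.0553]
ee_rot: [1.482, 2.77, 0.0]
contact_force: [0.4, -0.1, -4.1]
grip_width: 0.0501
clock: 9.23
eef_pos: [0.5282, 0.3633, 0.0651]
ee_rot: [1.483, 2.77, -0.0]
contact_force: [-0.7, -0.5, -2.9]
grip_width: 0.05
t 9.23 pos [0.5282 0.3633 0.0651] yaw y deg 33.68 F [-0.7 -0.5 -2.9] w 0.05 tilt [ 0. -0. -1.]
```

View pics/c11.png

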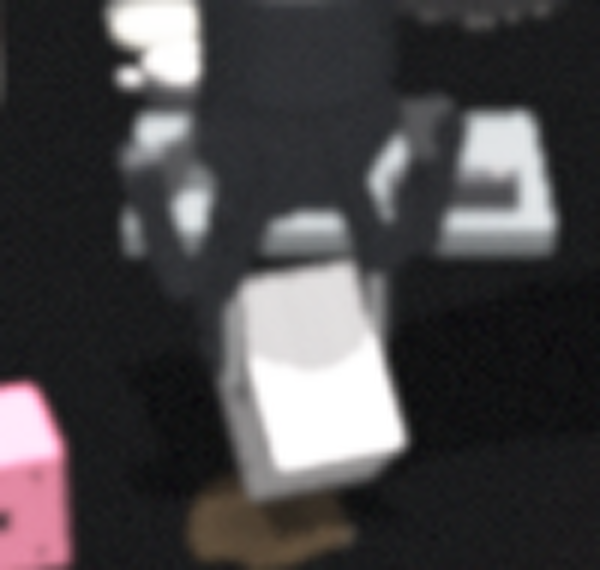

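The block is tilting as wanted, at roughly 50°. Continuing.

```bash
python3 -m creep '[[[49.95,4,0,-2,0],[49.95,9,0,-4,0],[49.95,14,0,-5,0],[49.95,18,0,-6,0],[49.95,23,0,-7,0]]]'; python3 -m creep '[[[49.95,5,0,0,0],[49.95,10,0,0,0],[49.95,15,0,0,0],[49.95,20,0,1,0],[49.95,25,0,2,0]]]';python3 where.py; python3 look.py side 12 230 180 100 95 6
```

```text
clock: 9.7
eef_pos: [0.5154, 0.3827, 0.0721]
ee_rot: [1.482, 2.77, 0.0]
contact_force: [-1.0, 0.1, -2.3]
grip_width: 0.0499
clock: 10.12
eef_pos: [0.5014, 0.4036, 0.0698]
ee_rot: [-1.482, -2.77, -0.0]
contact_force: [-0.4, 0.1, -2.0]
grip_width: 0.0502
t 10.12 pos [0.5014 0.4036 0.0698] yaw y deg 33.7 F [-0.4  0.1 -2. ] w 0.0502 tilt [-0.  0. -1.]
```

View pics/c12.png

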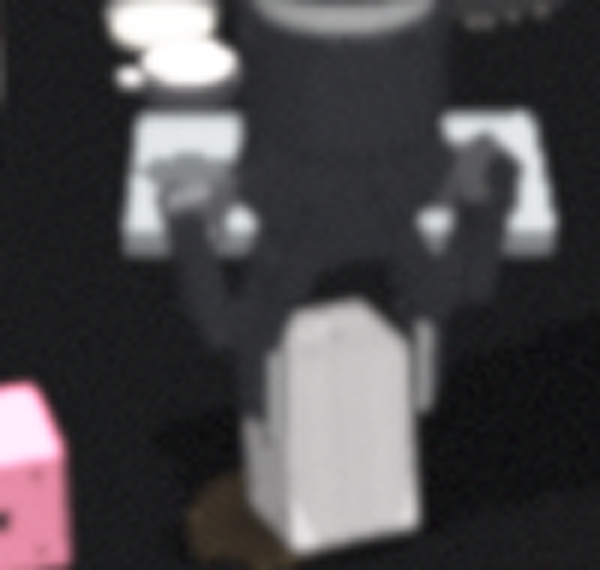

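Nearly upright. I'll finish the arc, then release so that the foot settles flat.

```bash
python3 -m creep '[[[49.95,3,0,0.5,0],[49.95,6,0,1,0],[49.95,8,0,2,0],[49.95,9,0,2,0],[49.95,9,0,2,0]]]'; python3 -m creep '[[[51,0,0,0,0],[51,0,0,0,0],[56,0,0,0,0],[56,0,0,0,0],[56,0,0,0,0]]]';python3 where.py; python3 look.py side 13 230 180 100 95 6
```

```text
clock: 10.58
eef_pos: [0.4966, 0.4107, 0.0678]
ee_rot: [-1.482, -2.77, 0.0]
contact_force: [-0.6, 0.7, -1.4]
grip_width: 0.0503
clock: 11.0
eef_pos: [0.4969, 0.4105, 0.0681]
ee_rot: [1.483, 2.77, 0.0]
contact_force: [-0.0, 0.1, -0.4]
grip_width: 0.0558
t 11.0 pos [0.4969 0.4105 0.0681] yaw y deg 33.68 F [-0.   0.1 -0.4] w 0.0558 tilt [ 0.  0. -1.]
```

View pics/c13.png

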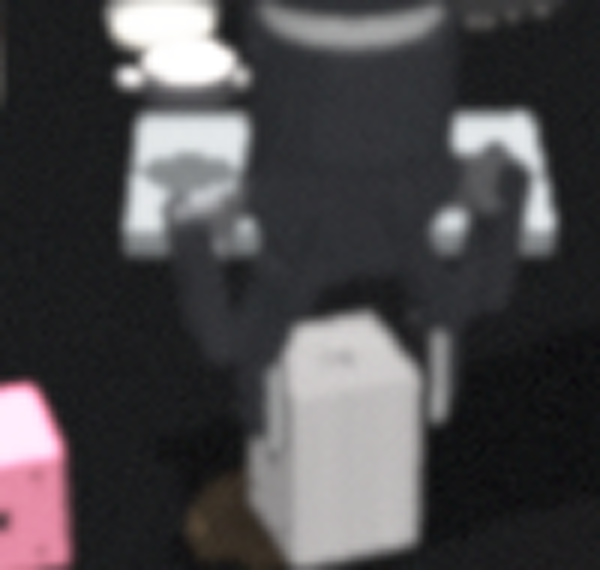

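The block stands upright with the well opening visible on top at crop (338,357). I'll measure where the block is relative to the TCP.

```bash
python3 - <<'E'
from h import *
f=lambda p:[230+p[0]/6,180+p[1]/6]
W=ray("side",[f(p) for p in([300,392],[420,372],[370,313],[335,352],[338,357])],.075); print(W.round(4))
s=env.observe(); M=Ro.from_rotvec(s["ee_rot"]).as_matrix(); print(((W-s["eef_pos"])@M*1000).round(1))
B=ray("side",[f(p) for p in([297,567],[420,545])],0); print(((B-s["eef_pos"])@M*1000).round(1))
E
```

```text
[[0.5115 0.4277 0.075 ]
 [0.4709 0.4037 0.075 ]
 [0.4981 0.3642 0.075 ]
 [0.5051 0.3964 0.075 ]
 [0.5032 0.3998 0.075 ]]
[[  6.2  21.7  -7. ]
 [  8.7 -25.3  -7. ]
 [-39.2 -24.6  -7. ]
 [-16.2  -0.9  -7. ]
 [-12.4  -0.7  -7. ]]
[[ 10.3  24.6  68. ]
 [ 13.5 -24.9  68. ]]
```

```bash
python3 -m creep '[[[70,0,0,0,0],[70,-7,0,0,0],[70,-13.5,0,5,0],[70,-13.5,0,15,0],[70,-13.5,0,19,0]]]'; python3 -m creep '[[[46,0,0,0,0],[46,0,0,0,0],[46,0,0,0,0],[46,0,0,0,0],[46,0,0,0,0]]]' 40;python3 where.py .4 .25 .25; python3 look.py side 14 230 180 100 95 6
```

```text
clock: 11.47
eef_pos: [0.504, 0.3983, 0.0472]
ee_rot: [-1.483, -2.768, 0.002]
contact_force: [-0.9, -0.2, -0.6]
grip_width: 0.0703
clock: 11.88
eef_pos: [0.5039, 0.3993, 0.0487]
ee_rot: [-1.482, -2.77, 0.001]
contact_force: [0.5, 1.2, -4.2]
grip_width: 0.0493
t 11.88 pos [0.5039 0.3993 0.0487] yaw y deg 33.7 F [ 0.5  1.2 -4.2] w 0.0493 tilt [-0.001 -0.    -1.   ]
tool shift mm [ -66.5 -169.4 -201.2]
```

View pics/c14.png

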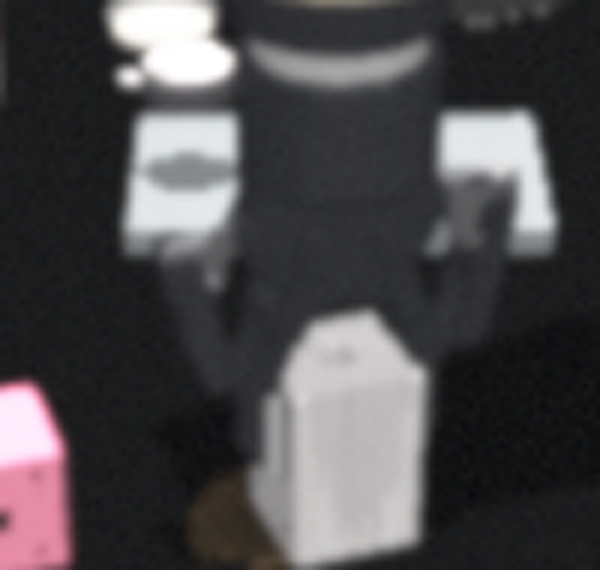

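```bash
python3 -m creep '[[[46,0,0,-20,0],[46,0,0,-50,0],[46,0,0,-85,0],[46,0,0,-85,-0.1],[46,0,0,-85,-0.22]]]' 40;python3 -m creep '[[[46,0,0,0,-0.11],[46,0,0,0,-0.22],[46,0,0,0,-0.33],[46,0,0,0,-0.44],[46,0,0,0,-0.55]]]'; python3 -m creep '[[[46,0,0,0,-0.11],[46,0,0,0,-0.22],[46,0,0,0,-0.33],[46,0,0,0,-0.44],[46,0,0,0,-0.446]]]'; python3 where.py .4953 .106 .134; python3 look.py side 15 230 150 100 100 6
```

```text
clock: 12.35
eef_pos: [0.5056, 0.4003, 0.1367]
ee_rot: [1.162, 2.916, 0.006]
contact_force: [-0.1, 1.0, -4.5]
grip_width: 0.0499
clock: 12.77
eef_pos: [0.504, 0.3992, 0.1338]
ee_rot: [-0.325, -3.124, 0.0]
contact_force: [-0.1, 0.1, -3.9]
grip_width: 0.0496
clock: 13.18
eef_pos: [0.5041, 0.3992, 0.1338]
ee_rot: [0.373, -3.119, 0.0]
contact_force: [0.7, -0.2, -4.6]
grip_width: 0.05
t 13.18 pos [0.5041 0.3992 0.1338] yaw y deg 103.65 F [ 0.7 -0.2 -4.6] w 0.05 tilt [-0. -0. -1.]
tool shift mm [ 7.770e+01 -2.829e+02 -1.000e-01]
```

View pics/c15.png

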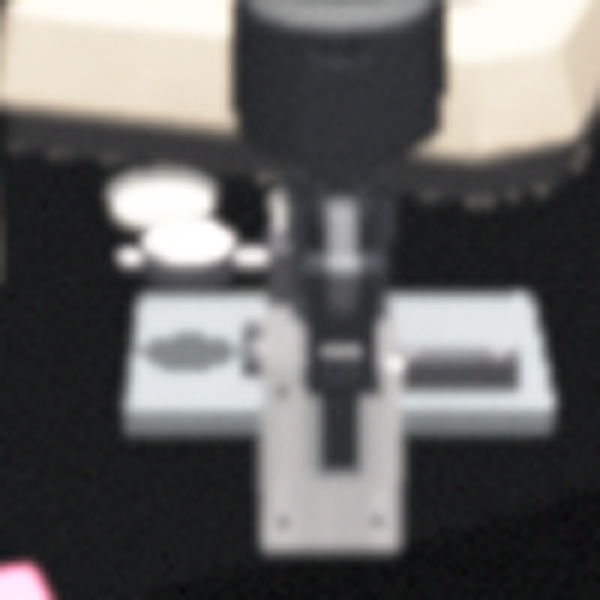

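The block is upright in the fingers and the jaws now line up with the gauge's y axis. I'll carry it over the front of the plate.

```bash
python3 -m creep '[[[46,12,-30,0,0],[46,24,-68,0,0],[46,36,-106,0,0],[46,47,-144,0,0],[46,58,-180,0,0]]]' ;python3 -m creep '[[[46,8,-36,0,0],[46,16,-70,0,0],[46,20,-95,0,0],[46,20,-103,0,0],[46,20,-103,0,0]]]'; python3 -m creep '[[[46,0,0,0,0],[46,0,0,0,0]]]';  python3 where.py .4953 .106 .075; python3 look.py side 16 230 150 100 100 6;  python3 look.py top 17 230 130 130 120 5
```

```text
clock: 13.65
eef_pos: [0.4889, 0.209, 0.134]
ee_rot: [-0.359, 3.121, -0.0]
contact_force: [1.0, -0.0, -4.9]
grip_width: 0.0495
clock: 14.07
eef_pos: [0.4943, 0.1041, 0.1342]
ee_rot: [-0.356, 3.121, -0.001]
contact_force: [0.4, -0.5, -3.8]
grip_width: 0.0494
clock: 14.23
eef_pos: [0.4938, 0.1068, 0.134]
ee_rot: [-0.364, 3.12, 0.001]
contact_force: [-0.3, 0.6, -4.6]
grip_width: 0.0493
t 14.23 pos [0.4938 0.1068 0.134 ] yaw y deg 103.32 F [-0.3  0.6 -4.6] w 0.0493 tilt [ 0.  0. -1.]
tool shift mm [-1.3 -1.2 59. ]
```

View pics/c16.png

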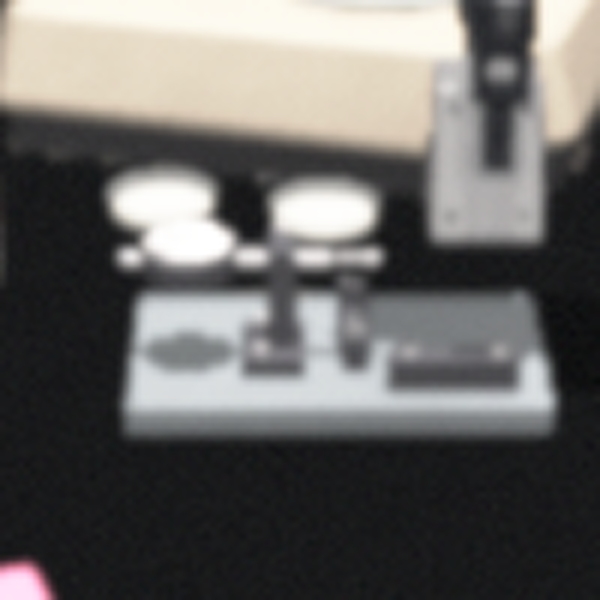

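View pics/c17.png

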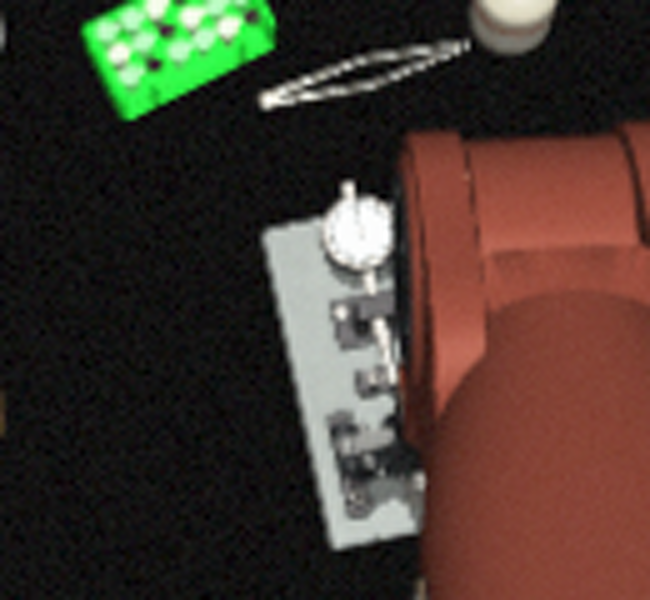

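The block hangs upright over the front of the plate, clear of both rails (side view: block at crop (430–545, 70–245)). Lowering.

```bash
python3 -m creep '[[[46,0,0,20,0],[46,0,0,40,0],[46,0,0,55,0],[46,0,0,60,0],[46,0,0,60,0]]]' ;python3 -m creep '[[[46,0,0,0,0],[46,0,0,1,0],[46,0,0,2,0],[46,0,0,3,0],[46,0,0,4,0]]]';  python3 where.py ; python3 look.py side 18 230 150 100 100 6
```

```text
clock: 14.75
eef_pos: [0.4927, 0.1066, 0.0728]
ee_rot: [0.366, -3.118, -0.0]
contact_force: [-0.8, -0.8, -3.7]
grip_width: 0.0495
clock: 15.17
eef_pos: [0.4941, 0.106, 0.0703]
ee_rot: [-0.365, 3.119, -0.0]
contact_force: [-0.0, -0.3, -3.8]
grip_width: 0.0495
t 15.17 pos [0.4941 0.106  0.0703] yaw y deg 103.36 F [-0.  -0.3 -3.8] w 0.0495 tilt [ 0.001  0.    -1.   ]
```

View pics/c18.png

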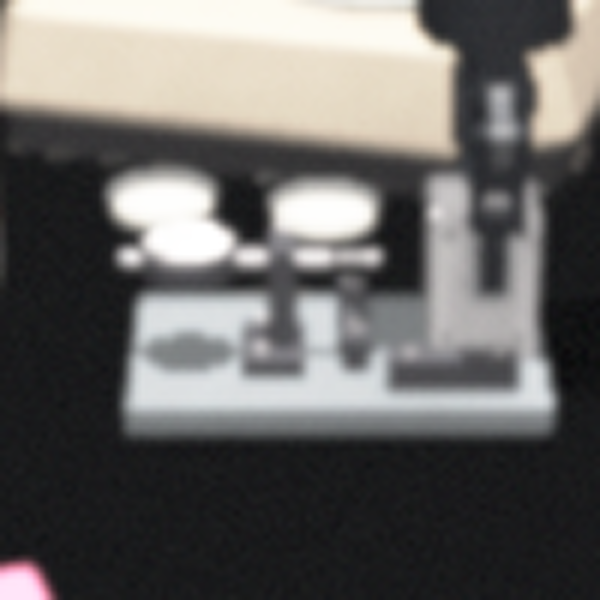

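Still carrying 3.8 N. I'll creep down until the foot takes the weight.

```bash
python3 -m creep '[[[46,0,0,0.5,0],[46,0,0,1,0]]]'; python3 -m creep '[[[46,0,0,0.5,0],[46,0,0,1,0]]]';python3 -m creep '[[[46,0,0,0.5,0],[46,0,0,1,0]]]'; python3 -m creep '[[[46,0,0,0,0],[46,0,0,0,0]]]'
```

```text
clock: 15.38
eef_pos: [0.4938, 0.1059, 0.069]
ee_rot: [-0.365, 3.12, 0.0]
contact_force: [0.6, 0.1, -4.3]
grip_width: 0.0493
clock: 15.55
eef_pos: [0.4938, 0.1059, 0.0681]
ee_rot: [-0.365, 3.12, -0.0]
contact_force: [-3.5, -0.9, 8.3]
grip_width: 0.0494
clock: 15.72
eef_pos: [0.4938, 0.1059, 0.0681]
ee_rot: [-0.366, 3.12, -0.0]
contact_force: [-7.7, -0.4, 23.5]
grip_width: 0.0498
clock: 15.88
eef_pos: [0.4938, 0.106, 0.0681]
ee_rot: [-0.365, 3.12, -0.0]
contact_force: [-5.8, 0.5, 13.9]
grip_width: 0.0494
```

The foot is on the plate. The sideways reading hints at a small lean in the pads, so I'll release, let it sit flat, and regrip.

```bash
python3 -m creep '[[[53,0,0,0,0],[53,0,0,0,0],[53,0,0,0,0],[53,0,0,0,0]]]'; python3 -m creep '[[[46,0,0,-1,0],[46,0,0,-1,0],[46,0,0,-1,0],[46,0,0,-1,0],[46,0,0,-1,0]]]' 40; python3 where.py .5208 .1284 .069
```

```text
clock: 16.22
eef_pos: [0.4939, 0.1059, 0.067]
ee_rot: [-0.365, 3.12, 0.0]
contact_force: [1.1, -1.0, 0.1]
grip_width: 0.0532
clock: 16.63
eef_pos: [0.4935, 0.1059, 0.0677]
ee_rot: [0.365, -3.12, 0.0]
contact_force: [-0.8, -0.4, -4.2]
grip_width: 0.0496
t 16.63 pos [0.4935 0.1059 0.0677] yaw y deg 103.36 F [-0.8 -0.4 -4.2] w 0.0496 tilt [-0.001 -0.    -1.   ]
tool shift mm [-31.8  15.6  -1.3]
```

```bash
python3 -m creep '[[[46,0,0,0.5,0],[46,-6,0,0.5,0],[46,-12,0,0.5,0],[46,-18,0,0.5,0],[46,-22,0,0.5,0]]]'; python3 -m creep '[[[46,0,3,0,0],[46,0,6,0,0],[46,0,9,0,0],[46,0,11,0,0],[46,0,11,0,0]]]'; python3 -m creep '[[[46,0,0,0,0],[46,0,0,0,0]]]';python3 where.py .5208 .1284 .069; python3 look.py side 19 230 150 100 100 6
```

```text
clock: 17.05
eef_pos: [0.5163, 0.1112, 0.0674]
ee_rot: [-0.365, 3.119, 0.0]
contact_force: [0.3, 0.1, -4.4]
grip_width: 0.0496
clock: 17.47
eef_pos: [0.5121, 0.1222, 0.0674]
ee_rot: [0.366, -3.12, -0.0]
contact_force: [-0.4, 0.0, -4.5]
grip_width: 0.0496
clock: 17.63
eef_pos: [0.5125, 0.1217, 0.0674]
ee_rot: [0.366, -3.12, 0.0]
contact_force: [-0.3, 0.5, -4.3]
grip_width: 0.0492
t 17.63 pos [0.5125 0.1217 0.0674] yaw y deg 103.37 F [-0.3  0.5 -4.3] w 0.0492 tilt [-0. -0. -1.]
tool shift mm [-9.6  4.6 -1.6]
```

View pics/c19.png

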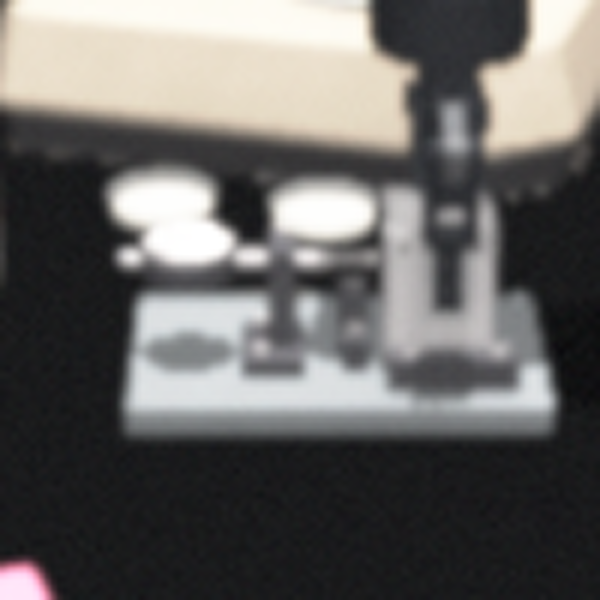

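```bash
python3 -m creep '[[[46,0,0,0.5,0],[46,0,0,0.5,0]]]'; python3 -m creep '[[[46,-2,0,0,0],[46,-4,0,0,0],[46,-5,0,0,0],[46,-5,0,0,0]]]';python3 -m creep '[[[46,-1,0,0,0],[46,-2,0,0,0],[46,-2,0,0,0]]]';python3 -m creep '[[[46,-1,0,0,0],[46,-1,0,0,0],[46,-1,0,0,0]]]';python3 -m creep '[[[46,-1,0,0,0],[46,-1,0,0,0],[46,-1,0,0,0]]]';python3 where.py .5208 .1284 .069
```

```text
clock: 17.85
eef_pos: [0.5127, 0.1217, 0.0673]
ee_rot: [-0.365, 3.12, -0.0]
contact_force: [-2.1, -0.4, 1.4]
grip_width: 0.0497
clock: 18.18
eef_pos: [0.5171, 0.1227, 0.0672]
ee_rot: [0.365, -3.119, 0.0]
contact_force: [-5.8, -1.6, 8.4]
grip_width: 0.0496
clock: 18.43
eef_pos: [0.5188, 0.1231, 0.0673]
ee_rot: [0.365, -3.119, 0.001]
contact_force: [-6.7, -2.0, 8.6]
grip_width: 0.0495
clock: 18.68
eef_pos: [0.5198, 0.1233, 0.0673]
ee_rot: [0.365, -3.119, 0.001]
contact_force: [-6.5, -2.1, 9.9]
grip_width: 0.0494
clock: 18.93
eef_pos: [0.5199, 0.1234, 0.0673]
ee_rot: [0.365, -3.118, 0.001]
contact_force: [-10.7, -3.3, 13.5]
grip_width: 0.0494
t 18.93 pos [0.5199 0.1234 0.0673] yaw y deg 103.35 F [-10.7  -3.3  13.5] w 0.0494 tilt [-0.003 -0.001 -1.   ]
tool shift mm [-2.1  4.7 -1.7]
```

The last step barely moved while the force rose, so the block is on the rear rail. Now I'll push toward the side rail.

```bash
python3 -m creep '[[[46,0,0,-0.3,0],[46,0,1,-0.3,0],[46,0,2,-0.3,0],[46,0,2,-0.3,0]]]'; python3 -m creep '[[[46,0,1,0,0],[46,0,1,0,0],[46,0,1,0,0]]]';python3 -m creep '[[[46,0,1,0,0],[46,0,1,0,0],[46,0,1,0,0]]]';python3 -m creep '[[[46,0,1,0,0],[46,0,1,0,0],[46,0,1,0,0]]]';python3 where.py .5208 .1284 .069; python3 look.py side 20 230 150 100 100 6;
```

```text
clock: 19.27
eef_pos: [0.5197, 0.124, 0.0673]
ee_rot: [0.363, -3.118, 0.006]
contact_force: [-7.8, -10.1, 9.2]
grip_width: 0.0495
clock: 19.52
eef_pos: [0.5195, 0.1249, 0.0674]
ee_rot: [0.363, -3.118, 0.006]
contact_force: [-7.6, -10.5, 9.7]
grip_width: 0.0494
clock: 19.77
eef_pos: [0.5193, 0.1258, 0.0673]
ee_rot: [0.363, -3.118, 0.006]
contact_force: [-8.1, -9.9, 9.5]
grip_width: 0.0494
clock: 20.02
eef_pos: [0.5191, 0.1267, 0.0673]
ee_rot: [0.363, -3.118, 0.006]
contact_force: [-7.7, -10.7, 9.2]
grip_width: 0.0495
t 20.02 pos [0.5191 0.1267 0.0673] yaw y deg 103.29 F [ -7.7 -10.7   9.2] w 0.0495 tilt [-0.002 -0.004 -1.   ]
tool shift mm [-2.   1.2 -1.7]
```

View pics/c20.png

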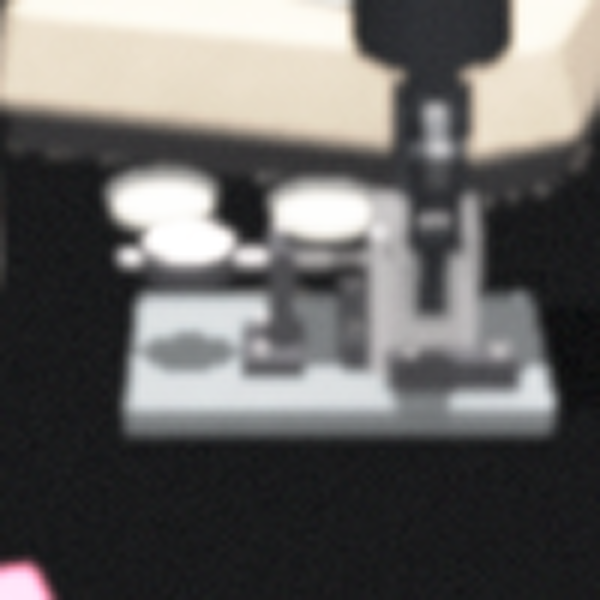

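It is sliding steadily at about 10 N of drag. I'll continue to the side rail.

```bash
python3 -m creep '[[[46,0,1,0,0],[46,0,1,0,0],[46,0,1,0,0]]]'; python3 -m creep '[[[46,0,1,0,0],[46,0,1,0,0],[46,0,1,0,0]]]';python3 -m creep '[[[46,0,1,0,0],[46,0,1,0,0],[46,0,1,0,0]]]';python3 where.py .5208 .1284 .069
```

```text
clock: 20.32
eef_pos: [0.5188, 0.1277, 0.0673]
ee_rot: [0.363, -3.118, 0.006]
contact_force: [-7.4, -10.2, 10.1]
grip_width: 0.0497
clock: 20.57
eef_pos: [0.5186, 0.1287, 0.0673]
ee_rot: [0.363, -3.118, 0.006]
contact_force: [-8.6, -10.1, 9.9]
grip_width: 0.0495
clock: 20.82
eef_pos: [0.5185, 0.1294, 0.0674]
ee_rot: [0.363, -3.118, 0.007]
contact_force: [-7.9, -12.2, 10.1]
grip_width: 0.0496
t 20.82 pos [0.5185 0.1294 0.0674] yaw y deg 103.28 F [ -7.9 -12.2  10.1] w 0.0496 tilt [-0.002 -0.005 -1.   ]
tool shift mm [-2.  -1.5 -1.6]
```

```bash
python3 -m creep '[[[46,0,1,0,0],[46,0,1,0,0],[46,0,1,0,0]]]'; python3 -m creep '[[[46,0,1,0,0],[46,0,1,0,0],[46,0,1,0,0]]]';python3 where.py .5208 .1284 .069; python3 look.py side 21 265 165 65 65 9
```

```text
clock: 21.07
eef_pos: [0.5184, 0.1295, 0.0674]
ee_rot: [0.362, -3.118, 0.01]
contact_force: [-6.3, -15.8, 10.3]
grip_width: 0.0499
clock: 21.32
eef_pos: [0.5185, 0.1296, 0.0675]
ee_rot: [0.362, -3.118, 0.013]
contact_force: [-6.2, -20.2, 10.0]
grip_width: 0.0496
t 21.32 pos [0.5185 0.1296 0.0675] yaw y deg 103.23 F [ -6.2 -20.2  10. ] w 0.0496 tilt [-0.001 -0.008 -1.   ]
tool shift mm [-2.  -1.7 -1.5]
```

View pics/c21.png

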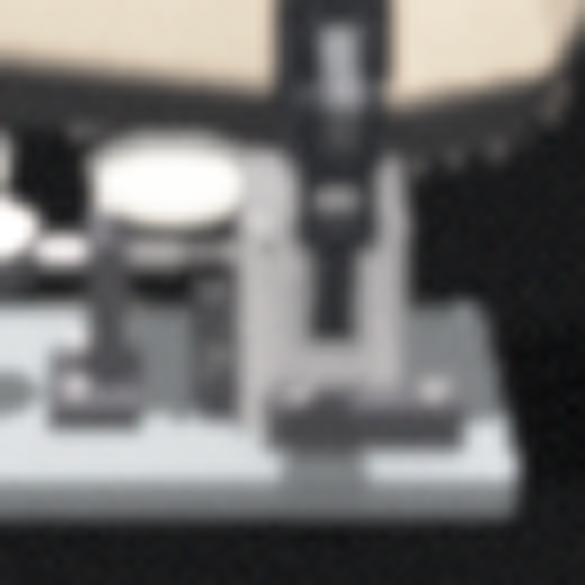

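The side rail is in contact too: the force rises to 20 N with no motion. I'll firm the grip and the rear push, then check that the block is plumb.

```bash
python3 -m creep '[[[46,0,0,0,0],[46,-1,0,0,0],[46,-1,0,0,0]]]' 80;python3 where.py; python3 -m creep '[[[46,-1,0,0,0],[46,-1,0,0,0],[46,-1,0,0,0]]]';python3 where.py
cat > edges.py <<'E'
from h import *
import sys
I=env.grab_frame("side"); cv2.imwrite(f"pics/e{sys.argv[1]}.png",I[:,:,::-1]); g=cv2.cvtColor(I,cv2.COLOR_RGB2GRAY).astype(np.float32)
gx=np.array([.9728,.2317]);gy=np.array([-.2317,.9728]);o=np.array([.5474,.1245])
def w(x,y,z): return [*(o+gx*x/1000+gy*y/1000),.02+z/1000]
for nm,x in(("rear edge",0),("front edge",-50)):
    off=[]
    for z in np.arange(22,72,2.):
        p=proj("side",[w(x,35,z)])[0]; xs=np.arange(-5,5.01,.1)+p[0]
        v=cv2.remap(g,xs.astype(np.float32).reshape(1,-1),np.full((1,len(xs)),p[1],np.float32),cv2.INTER_CUBIC)[0]
        v=cv2.GaussianBlur(v.reshape(1,-1),(0,0),6)[0]; d=np.gradient(v)*(1 if x==0 else -1)
        k=np.argmax(d); mm=np.linalg.norm(proj("side",[w(x+1,35,z)])[0]-p); off.append((z,(p[0]-xs[k])/mm,d[k]))
    off=np.array(off); l=np.polyfit(off[:,0],off[:,1],1); r=off[:,1]-np.polyval(l,off[:,0]); ok=abs(r)<1.5*np.median(abs(r))+.3
    l=np.polyfit(off[ok,0],off[ok,1],1); print(nm,"slope rad",l[0].round(4),"offset mm at z45",np.polyval(l,45).round(2),"n",ok.sum(),off[:,1].round(1))
E
python3 edges.py 1
```

```text
clock: 21.62
eef_pos: [0.5185, 0.1296, 0.0675]
ee_rot: [0.361, -3.117, 0.013]
contact_force: [-9.3, -22.0, 16.7]
grip_width: 0.0492
t 21.62 pos [0.5185 0.1296 0.0675] yaw y deg 103.23 F [ -9.3 -22.   16.7] w 0.0492 tilt [-0.003 -0.009 -1.   ]
clock: 21.87
eef_pos: [0.5185, 0.1296, 0.0675]
ee_rot: [0.361, -3.115, 0.014]
contact_force: [-14.1, -23.4, 19.8]
grip_width: 0.049
t 21.87 pos [0.5185 0.1296 0.0675] yaw y deg 103.23 F [-14.1 -23.4  19.8] w 0.049 tilt [-0.005 -0.009 -1.   ]
rear edge slope rad 0.035 offset mm at z45 2.56 n 23 [2.  1.7 1.7 1.7 1.7 2.  2.3 2.8 2.8 2.5 2.8 2.5 2.2 2.2 2.5 2.5 2.8 3.1
 3.4 3.9 6.7 2.8 3.3 3.1 2.8]
front edge slope rad -0.0398 offset mm at z45 1.04 n 25 [1.7 1.7 1.7 1.7 1.4 1.7 2.  1.7 1.7 1.7 1.7 1.4 0.8 0.6 0.3 0.3 0.3 0.3
 0.3 0.3 0.3 0.3 0.6 0.6 0.3]
```

```bash
python3 - <<'E'
from h import *
I=cv2.imread("pics/e1.png"); x0,y0,f=280,165,13
C=cv2.resize(I[y0:y0+46,x0:x0+46],None,fx=f,fy=f,interpolation=cv2.INTER_CUBIC)
gx=np.array([.9728,.2317]);gy=np.array([-.2317,.9728]);o=np.array([.5474,.1245])+gx*.0018
for th,col in((0,(0,0,255)),(.035,(0,255,255))):
    P=[]
    for x,z in((0,0),(0,75),(-50,75),(-50,0)):
        X=x+z*np.tan(th); Z=z+(x)*-np.tan(th)*-1*0+ (x*-th if th else 0)
        P.append([*(o+gx*X/1000+gy*.035),.02+Z/1000])
    p=((proj("side",P)-[x0,y0]+.5)*f).astype(int); cv2.polylines(C,[p.reshape(-1,1,2)],True,col,1)
cv2.imwrite("pics/ov1.png",C)
E
```

```text
(no output)
```

View pics/ov1.png

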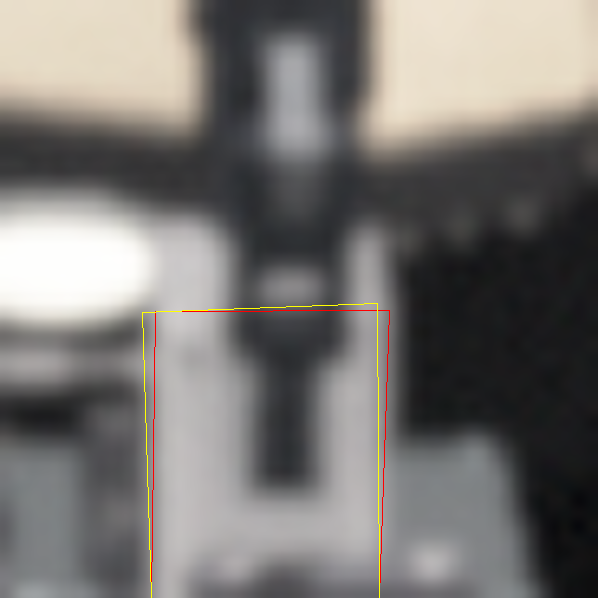

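The outline matches the upright model (red) rather than one leaning 2° (yellow). I'll check the dial needle and the bystanders from the top.

```bash
python3 - <<'E'
from h import *
I=env.grab_frame("top")[:,:,::-1]; cv2.imwrite("pics/top22.png",I)
a=cv2.imread("pics/top0.png")
c=lambda J:cv2.resize(J[155:215,275:335],None,fx=6.6,fy=6.6,interpolation=cv2.INTER_CUBIC)
cv2.imwrite("pics/c22.png",np.hstack([c(a),c(I)]))
E
python3 where.py
```

```text
t 21.97 pos [0.5186 0.1296 0.0676] yaw y deg 103.22 F [-14.1 -23.5  19.7] w 0.0491 tilt [-0.004 -0.009 -1.   ]
```

View pics/c22.png

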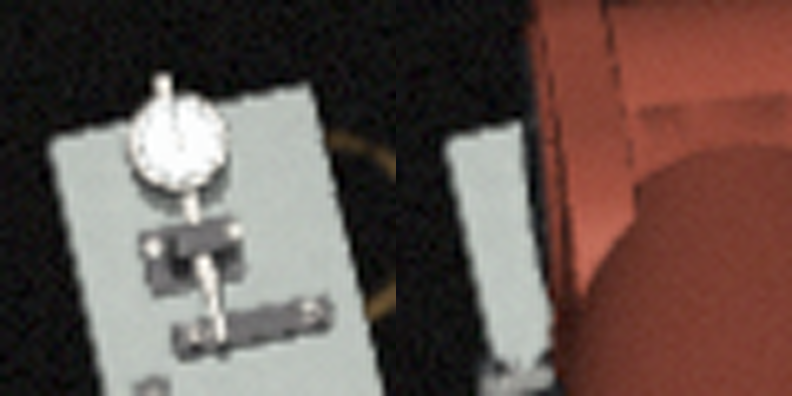

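View pics/top22.png

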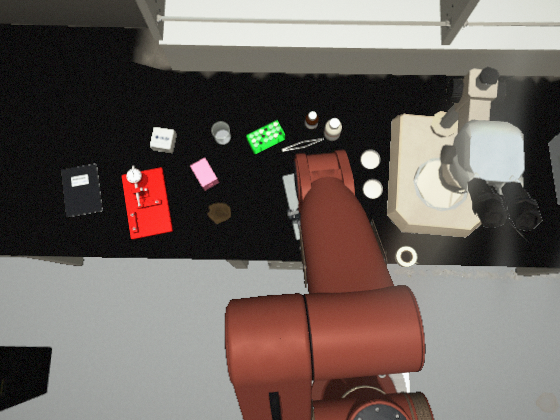

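The arm hides the dial in the top view. The bystanders look unmoved: dishes at (370,159) and (372,188), tape at (406,256). In the side view I'll compare the spindle rod before and now.

```bash
python3 - <<'E'
import cv2,numpy as np
a=cv2.imread("pics/full16.png");b=cv2.imread("pics/e1.png")
c=lambda J:cv2.resize(J[180:220,245:305],None,fx=13,fy=7,interpolation=cv2.INTER_CUBIC)
cv2.imwrite("pics/c23.png",np.vstack([c(a),c(b)]))
ga=cv2.cvtColor(a,6).astype(float);gb=cv2.cvtColor(b,6).astype(float)
for n,g in(("a",ga),("b",gb)): print(n,g[191:195,244:260].mean(0).round(0))
E
```

```text
a [ 23.  24.  24.  26.  39.  87. 143. 176. 174. 150. 141. 154. 176. 196.
 210. 217.]
b [ 26.  25.  26.  27.  42.  90. 147. 180. 179. 155. 146. 160. 182. 200.
 213. 220.]
```

View pics/c23.png

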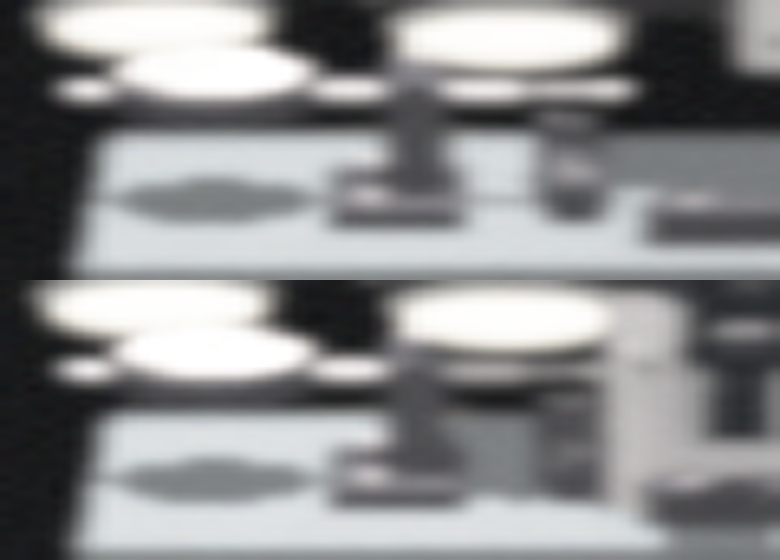

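```bash
python3 - <<'E'
from h import *
gx=np.array([.9728,.2317]);gy=np.array([-.2317,.9728]);o=np.array([.5474,.1245])
w=lambda x,y,z:[*(o+gx*x/1000+gy*y/1000),.02+z/1000]
p=proj("side",[w(-4,10,52),w(0,35,60),w(-2,35,60)]);print(p, ((p-[245,180]+.5)*[13,7]).round(0))
for f in("full16","e1"):
    g=cv2.cvtColor(cv2.imread(f"pics/{f}.png"),6).astype(float); print(f,g[191:195,285:300].mean(0).round(0), g[182:187,288:300].mean(0).round(0))
E
```

```text
[[293.1144646  192.36531208]
 [292.02883864 193.41931086]
 [292.74472503 193.41601711]] [[632.  90.]
 [618.  97.]
 [627.  97.]]
full16 [149. 140. 144. 144. 143. 150. 159. 147. 101.  49.  26.  26.  25.  22.
  24.] [245. 241. 232. 208. 150.  84.  42.  29.  27.  28.  29.  35.]
e1 [114. 102. 100.  98. 106. 126. 151. 176. 183. 174. 172. 166. 144. 116.
  89.] [247. 243. 234. 212. 195. 192. 191. 184. 163. 124.  80.  59.]
```

The free tip was at px 293.4, and the block's rear edge is now at 291, which is at least as deep as the 1.1 px offset predicted for home. I'll confirm it is steady, then hand in.

```bash
python3 -m creep '[[[46,0,0,0,0],[46,0,0,0,0],[46,0,0,0,0],[46,0,0,0,0],[46,0,0,0,0]]]';python3 where.py; python3 - <<'E'
from h import *
s=env.observe()["contact_force"]; print("gauge x,y force",s[0]*.9728+s[1]*.2317,-s[0]*.2317+s[1]*.9728)
env.close_job()
E
```

```text
clock: 22.38
eef_pos: [0.5185, 0.1296, 0.0676]
ee_rot: [0.361, -3.115, 0.014]
contact_force: [-14.4, -22.5, 19.6]
grip_width: 0.0491
t 22.38 pos [0.5185 0.1296 0.0676] yaw y deg 103.23 F [-14.4 -22.5  19.6] w 0.0491 tilt [-0.004 -0.009 -1.   ]
gauge x,y force -19.2612697055842 -18.561980900669823
the job is handed in; nothing more can be done
```

I set the block upright, placed it on the grey gauge's plate and pushed it against the rear rail, then the side rail. I handed it in at 22.4 s, still held with an 80 N grip.

**How it went:** The first two lifts carried the block flat. Loosening the jaws made it slip back down once. Easing the opening to about 49.95 mm then let it turn about its foot edge until it stood with the well up.

**Last checks:**
- **Push:** about 19 N towards each rail, steady and with no motion. Part of this is friction on the plate, so the rails get less.
- **Upright:** the tool is tilted about 0.01 rad. The side-view outline fitted an upright block better than one leaning 2°, but the fitted edge slopes were noisy (+0.035 and -0.040 rad, opposite signs).
- **Position:** the block's rear edge sits 2.4 px past the spindle's free tip, against 1.1 px predicted for home. The measured pose is about 2 mm off my gauge estimate, which is about the calibration error.
- **Bystanders:** the dishes and tape look unmoved from the top; I did not check the marker separately.

**Not confirmed:** the arm hid the dial needle from the top camera, so the spindle travel is inferred from the side view and the forces.

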